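# Reset the lift-out stop of a wood jig and run the block up to it

### The arm

A 7-joint arm with a two-finger parallel gripper is mounted at the origin on a cart in front of the work surface, level with it; the furniture and walls round the work are solid. World frame = base frame: x ahead of the robot, y to its left, z up, the work surface at z = 0. Lengths are in m, angles in degrees, forces in N, time in s.
With the tool pointing down it reaches from about 0.425 to 1.025 m from the base axis. Payload 9.4 kg.
Tool frame: the origin (TCP) lies at the centre of the arm's flange, where the gripper is bolted on; the fingertips stand 186 mm ahead of it and the grasp point (between the pads) lies ahead of it (bot.pinch_z is the z of the grasp point in the tool frame, in m); z points along the fingers, y is the line along which they close (so a half turn about z gives the same grasp; the last joint's range is limited). The gripper opens to 93 mm and grips with 3 to 60 N. Pads are 15 mm wide; open, the fingers measure 128 mm over their backs; the gripper's body (75 mm by 188 mm) begins 65 mm behind the grasp point.
Start: joints at [64.188, 34.337, -0.143, 91.639, 0.103, 54.024, -4.572], TCP at [0.265, -0.675, 0.405] pointing down, gripper open.
Joint ranges: [-147.43, 147.43], [-19.82, 112.94], [-74.19, 73.91], [6.32, 146.72], [-59.91, 239.91], [6.04, 106.73], [-150.56, 150.56]. Speed limits (degrees/s): [127.2, 127.2, 172.46, 172.46, 180, 180, 180].

### API

Orientations are given as [roll, pitch, yaw] about the fixed x, y, z axes, in that order (R = Rz(yaw) Ry(pitch) Rx(roll)).
In Python, from rig import bot gives the robot as it stands.
- The arm moves only by the shell command python3 -m pendant 'ROWS' [OPENING] [FORCE]. ROWS is JSON, a list that holds one entry, the list of rows, each a list of 4 numbers: the shift along the tool's x, y, z in m, then the turn about the tool's z in rad. In form: [[[tx, ty, tz, turn], ...]]. A call has exactly 10 rows; each row is the pose to reach, as a shift and turn from the pose commanded when the call began, along the tool's axes at that moment; what a row does not reach only later rows make up. A row lasts 1/12 s, in which the tool goes at most 41.7 mm and 7.16 degrees, less where a joint would pass 70% of its speed; a pose out of reach is approached as far as the arm can. A call with a gripper value outside its range is refused whole. OPENING is the finger opening in m, from 0 to 0.093, set as the call begins (- or left out, the last holds). The fingers move at their own pace and stop on an object; FORCE is the grip in N (left out, the last holds). Time passes only in rows, so rows that repeat a pose let the fingers close, or fill a call up. It gives the time, the measured TCP pose, the force, the opening and the grip force at its end, in the units of the state.
- bot.get_state(): the state, without advancing time (a new reading comes with each control period).
- bot.read_camera(name): name is "scene" or "top"; returns a dict with "img" (420x560x3 uint8, blue, green, red), "fx", "fy", "cx", "cy" (pixels), "T" (4x4, takes a point from camera to world coordinates). Camera axes: x right, y up, looking along -z (the intrinsics and any distortion apply to the point x, -y, -z); pixel columns grow to the right and rows downward; lengths in m; the calibration is good to about 2 mm. A picture is of the moment at which its call begins. There is no depth.
- bot.job_done(): hands the job in; it is judged then, once.
The state is a dict: "t": time; "joints": joint angles; "joint_vel": joint speeds; "effort": joint torques, N m; "tcp_pos": TCP position; "tool_rot": TCP orientation; "contact_force": force on the tool from outside, world axes, zero at the start; "wrist_torque": the same for the moment, N m; "finger_gap": opening from 0.0 (shut) to 1.0 (fully open); "finger_force": force on a finger pad.
Only numpy, scipy, OpenCV 4.12 (cv2) and the standard library are available. Lean on these libraries where they do the work, as an engineer would, in place of code of your own. Each camera call takes 0.05 s, during which the arm holds its last target. There are 200 camera calls.

### The job

Set the wooden jig to the place marked by the tall brass pin: lift the stop by its knob out of its notch, slide it along the rail and let it drop fully into the notch that lines up with the tall pin. Then push the pine block along its trough until it rests against the stop, let go, and leave the loose tape roll, glue bottle, screwdriver and the paint tin on the jig where they are.

Things in the scene. Friction and masses are not known exactly. Their poses are not given: they have to be found in the camera images.
- jig: Fixed plywood plate, 224 mm along its x, 122 mm wide, 15 mm thick, on the bench board, whose top is 5.5 mm above z = 0 here. Origin at the underside, mid-length, 3 mm off mid-width (plate spans y -64 to +58). x runs along trough and rail, away from the robot at yaw 0; y left, z up. The trough is on the right (-y), the rail on the left. Heights in 'jig z' count from this origin.
- trough_start (a point): Middle of the trough's open end nearest the robot, on its floor: jig x -112, y -18, z 15 mm. From here the trough runs 224 mm along the jig's x, 44 mm wide between two wooden ledges 6 mm high (tops at jig z 21).
- rail_mid (a point): Floor of the middle notch of the T-shaped aluminium rail: jig x +48, y +32, z 41 mm. The rail runs from jig x 0 to +96, its head 20 mm wide, tooth tops at jig z 49; three notches 12 mm wide along x, 8 mm deep, at jig x +22, +48, +74. Steel plates, also to jig z 49, close its ends.
- stop: Loose dark steel saddle, 0.2 kg (varies), captive on the rail, 36 mm along x, 33 wide; the key under it (8 mm along x) drops into a notch. Lips under the rail head let it rise 14 mm at most; over 8 mm it slides freely (aim for 11). Origin: middle of the key's underside, which lies on the notch floor when seated; axes as the jig's.
- stop_plate (a point): On the stop: middle of the plate that crosses the trough, stop + (0, -50, -10.5) mm. Plate 8 mm thick along x, 36 wide, 25 high; the block must rest against its robot-side face, 4 mm before this point. A thin pointer runs on 13 mm to the right over the ledge, towards the pins.
- stop_knob (a point): Middle of the stop's black bar knob: 35 mm above stop's origin, at jig z 76 mm when seated. Knob 34 mm along the rail, 20 mm across it, 24 mm high: grasp it across the rail (jig y). The saddle's flat top lies 20 mm below this point.
- tall_pin: Fixed brass pin 6 mm thick with a 9 mm ball head, on the plate's right margin, top at jig z 39 mm. It marks the wanted notch. Body origin: at jig z 0 straight below the wanted notch; the pin itself stands 88 mm to the right (jig -y) of it. A flat brass screw head marks the other free notch; the stop starts in the third.
- marked_notch (a point): Middle of the floor of the wanted notch, jig z 41 mm: where stop's origin must come to lie.
- pine_block: Loose pine block 40 x 75 x 22 mm high, 0.05 kg (varies); origin mid-underside. Its 75 mm side (its own y) lies along the trough. It starts in the trough at the robot's end, clear of the stop, and is pushed along the jig's +x; its top is at jig z 37 mm.
- paint_tin: Loose round paint tin 31 mm wide, 32 mm high, standing on the jig's left side, in line with the rail, near the robot's end; origin at its underside. Bystander.
- tape_roll: Loose roll of tape lying flat, 65 mm wide, 19 mm high, on the bench to the left of the jig, behind the drawer cabinet. Bystander; origin at its underside.
- glue_bottle: Loose upright glue bottle 45 mm wide, 115 mm high, on the bench beyond the jig to the left. Bystander; origin at its underside.
- screwdriver: Loose blue screwdriver 145 mm long, lying on the bench to the left. Bystander; origin at its middle.

How it is judged:
By the outcome, as a careful person would: the job done as asked, in the order asked, and still so for the second after the job is handed in, with the robot touching nothing.
It also fails if it takes over 38 s, if anything falls off the work surface, if the arm or the gripper's body presses on something with over 40 N, if the wrist force passes 120 N, or if a joint passes its speed limit or range.

## Working session

There is one attempt and no reset: what is moved stays moved. The work goes in short steps, Python scripts to look and compute and a shell command to move; the robot and the scene stay as the last step left them, time stands still between calls to the robot, and variables do not carry over. Pictures are saved under pics/ and viewed, at most 10 in all, crops included, and the job is handed in when it is done.

```bash
mkdir -p pics
python3 - <<'E'
from rig import bot
import cv2, numpy as np
for n in ("scene","top"):
    c=bot.read_camera(n); cv2.imwrite(f"pics/{n}0.png",c["img"])
    print(n,{k:(v.tolist() if hasattr(v,'tolist') else v) for k,v in c.items() if k!='img'})
print(bot.get_state(), bot.pinch_z)
E
```

```text
scene {'fx': 470.3284516896667, 'fy': 470.3284516896667, 'cx': 272.7845658356176, 'cy': 208.83242865857278, 'T': [[0.5752148690783614, 0.499015759345112, -0.6481597999848377, -0.05942990653848308], [-0.8178324160716907, 0.3669829691737712, -0.44325347100586154, -0.529578744262869], [0.01667314048116692, 0.7850520825153096, 0.6192053246903414, 0.5937408795008925], [0.0, 0.0, 0.0, 1.0]]}
top {'fx': 411.2114818315788, 'fy': 411.2114818315788, 'cx': 277.365131297493, 'cy': 205.4593110192845, 'T': [[-0.02345829454115354, 0.99258243151573, -0.11928883042239104, 0.3813287305728933], [-0.9987458809722727, -0.028547052836610118, -0.041130657851081304, -0.18279367410565378], [-0.04423091292455326, 0.11817437294382091, 0.9920072801755013, 0.9480898873455537], [0.0, 0.0, 0.0, 1.0]]}
{'t': 0.1, 'joints': array([64.18698451, 34.37828099, -0.14485211, 91.67570564,  0.10193444,
       54.02413953, -4.57223614]), 'joint_vel': array([ 0.04233962, -0.04632903,  0.02022749, -0.08445574, -0.09616646,
        0.08192079, -0.02143815]), 'effort': array([ 6.16009333e-03, -7.66562462e+01,  1.50250420e+00, -2.52940893e+01,
       -5.22183732e-02,  1.36151741e-02,  8.29054397e-05]), 'tcp_pos': array([ 0.26469127, -0.67476124,  0.4039712 ]), 'tool_rot': array([-1.79922299e+02,  6.83476829e-03,  2.14203272e+01]), 'contact_force': array([-0.32390808, -0.82629503, -0.54802726]), 'wrist_torque': array([ 0.04207802, -0.02432225, -0.02982811]), 'finger_force': 0.0, 'finger_gap': 1.0058880255316678} 0.1673
```

View pics/scene0.png

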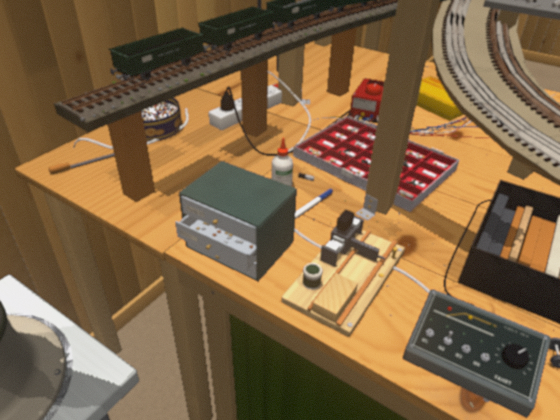

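View pics/top0.png

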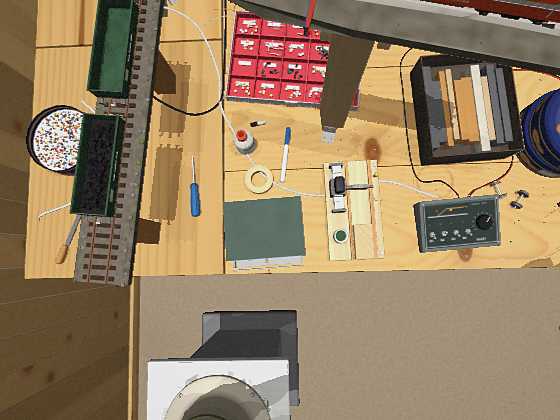

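Run:
```python
import cv2
a=cv2.imread("pics/top0.png")[120:270,300:400]; cv2.imwrite("pics/tc.png",cv2.resize(a,None,fx=4,fy=4,interpolation=cv2.INTER_CUBIC))
a=cv2.imread("pics/scene0.png")[195:335,270:430]; cv2.imwrite("pics/sc.png",cv2.resize(a,None,fx=4,fy=4,interpolation=cv2.INTER_CUBIC))
```

```text
(no output)
```

View pics/tc.png

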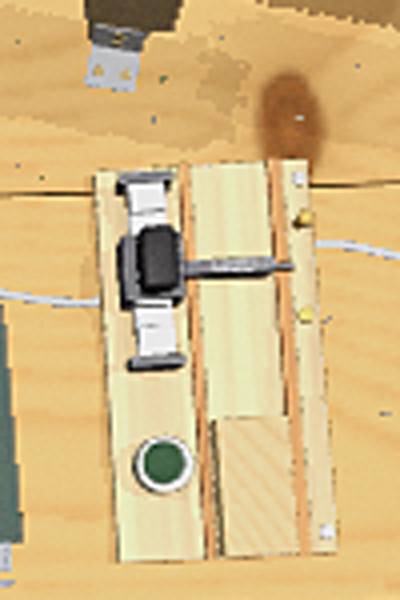

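View pics/sc.png

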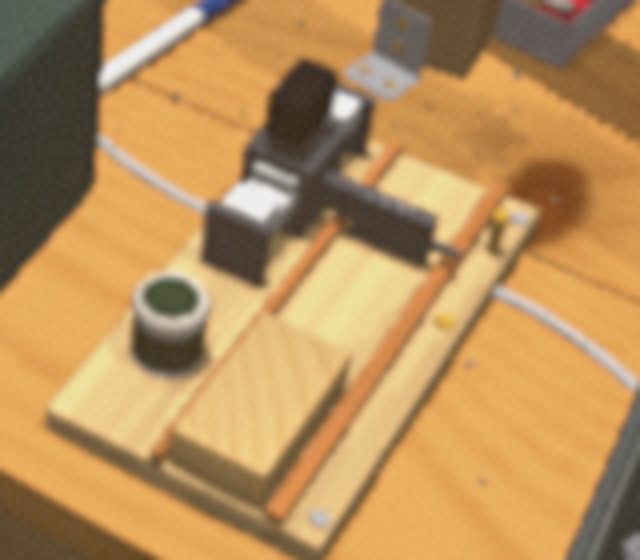

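```bash
cat > h.py <<'E'
import numpy as np
from rig import bot
from scipy.optimize import least_squares
def proj(c,P):
    T=np.array(c["T"]);p=(np.asarray(P)-T[:3,3])@T[:3,:3]
    return np.c_[c["cx"]+c["fx"]*p[:,0]/-p[:,2], c["cy"]-c["fy"]*p[:,1]/-p[:,2]]
def J2W(j,P):
    x,y,a=j;P=np.atleast_2d(P)/1000.;c,s=np.cos(a),np.sin(a)
    return np.c_[x+c*P[:,0]-s*P[:,1],y+s*P[:,0]+c*P[:,1],P[:,2]+.0055]
E
python3 - <<'E'
from h import *
ct=bot.read_camera("top");cs=bot.read_camera("scene")
o=lambda L,o:(np.array(L)+.5)/4-.5+o
Pt=[[112,58,15],[112,-64,15],[-112,-64,15],[-112,58,15],[74,-56,39],[22,-56,16],[48,0+32,88]]
ut=o([(95,173),(307,160),(337,552),(118,561),(305,217),(306,314),(159,259)],[300,120])
Ps=[[-112,58,15],[-112,-64,15],[112,-64,15],[74,-56,36],[22,-56,16]]
us=o([(49,411),(320,546),(539,210),(500,214),(445,320)],[270,195])
f=lambda j:np.r_[(proj(ct,J2W(j,Pt))-ut),(proj(cs,J2W(j,Ps))-us)].ravel()
r=least_squares(f,[.55,-.3,0],loss="soft_l1");j=r.x
print(j,np.degrees(j[2]));print(f(j).reshape(-1,2).round(1))
for n,s in(("top",slice(0,4)),("scene",None)):
    g=(lambda q:(proj(ct,J2W(q,Pt))-ut).ravel()) if n=="top" else (lambda q:(proj(cs,J2W(q,Ps))-us).ravel())
    q=least_squares(g,j).x;print(n,q,np.degrees(q[2]))
for p in ([48,32,76],[74,32,76],[-74,-18,37],[66,-18,26]):print(p,J2W(j,p).round(4))
E
```

```text
[ 0.47838366 -0.31256886  0.03063634] 1.7553328639302905
[[-0.4 -0.2]
 [ 0.2 -0.3]
 [ 1.1  0.6]
 [ 0.6  1.3]
 [ 0.6 -0. ]
 [ 0.3  0.4]
 [ 0.4 -0.3]
 [-1.4 -1.6]
 [ 0.  -0. ]
 [ 0.3 -0.9]
 [-0.1 -0.2]
 [-0.2 -0.5]]
top [ 0.47896496 -0.31159146  0.02425887] 1.3899308101102894
scene [ 0.47741654 -0.31347503  0.03577201] 2.049584971456899
[48, 32, 76] [[ 0.5254 -0.2791  0.0815]]
[74, 32, 76] [[ 0.5514 -0.2783  0.0815]]
[-74, -18, 37] [[ 0.405  -0.3328  0.0425]]
[66, -18, 26] [[ 0.5449 -0.3285  0.0315]]
```

The picture shows the stop in the middle notch. The tall pin is at crop (305,217), so it marks the far notch (+74), and the flat screw at (306,314) marks the near one. The block is at the robot end. I'll move over the knob now.

```bash
python3 -m pendant '[[[0.02,-0.014,0,0.03],[0.05,-0.035,0,0.07],[0.085,-0.06,0,0.11],[0.12,-0.085,0,0.15],[0.155,-0.11,0,0.19],[0.19,-0.135,0,0.23],[0.225,-0.16,0,0.27],[0.26,-0.185,0,0.31],[0.295,-0.21,0,0.343],[0.325,-0.23,0,0.343]]]' 0.06 20
```

```text
t: 1.03
tcp_pos: [0.4818, -0.3433, 0.4048]
tool_rot: [-180.0, 0.0, 1.6]
contact_force: [1.0, -1.3, -0.5]
finger_gap: 0.646
finger_force: 0.0
```

Run:
```python
from h import *
s=bot.get_state();print(s["tcp_pos"],s["tool_rot"],s["contact_force"])
```

```text
[ 0.48179122 -0.34332914  0.40477611] [-1.79999994e+02  6.36667065e-03  1.63688449e+00] [ 0.95049585 -1.31977139 -0.53375557]
```

```bash
python3 -m pendant '[[[0.007,-0.01,0.01,0],[0.015,-0.02,0.02,0],[0.022,-0.031,0.035,0],[0.03,-0.042,0.05,0],[0.037,-0.053,0.06,0],[0.041,-0.058,0.07,0],[0.044,-0.062,0.075,0],[0.044,-0.062,0.075,0],[0.044,-0.062,0.075,0],[0.044,-0.062,0.075,0]]]'
python3 - <<'E'
from h import *
import cv2
s=bot.get_state();print(s["tcp_pos"],s["tool_rot"],s["contact_force"])
a=bot.read_camera("scene")["img"][140:290,260:420];b=bot.read_camera("top")["img"][110:260,290:410]
cv2.imwrite("pics/b.png",np.hstack([cv2.resize(a,(450,420),interpolation=2),cv2.resize(b,(336,420),interpolation=2)]))
E
```

```text
t: 1.87
tcp_pos: [0.5229, -0.2829, 0.3302]
tool_rot: [180.0, -0.0, 1.7]
contact_force: [0.1, 0.7, 0.5]
finger_gap: 0.648
finger_force: 0.0
[ 0.52291792 -0.28289265  0.33021506] [ 1.79954776e+02 -2.26701624e-02  1.69668155e+00] [0.05664624 0.65884155 0.48464002]
```

View pics/b.png

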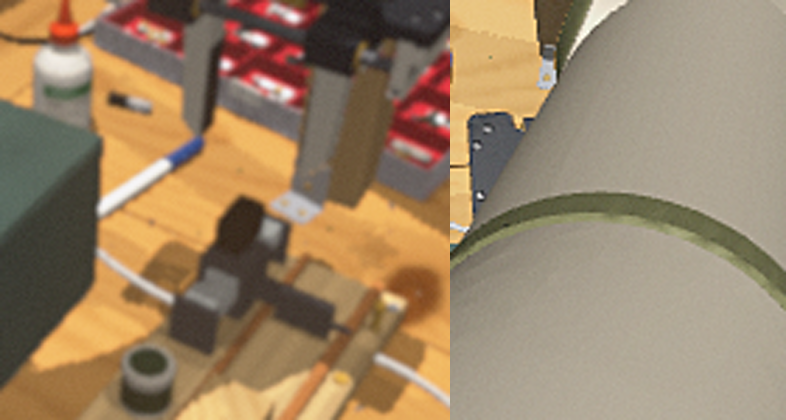

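```bash
python3 -m pendant '[[[0,0,0.01,0],[0,0,0.02,0],[0,-0.001,0.03,0],[0.001,-0.002,0.04,0],[0.001,-0.002,0.05,0],[0.001,-0.002,0.06,0],[0.001,-0.002,0.068,0],[0.001,-0.002,0.074,0],[0.001,-0.002,0.077,0],[0.001,-0.002,0.077,0]]]'
python3 - <<'E'
from h import *
import cv2
s=bot.get_state();print(s["tcp_pos"],s["tool_rot"],s["contact_force"])
a=bot.read_camera("scene")["img"][180:290,290:400]
cv2.imwrite("pics/c.png",cv2.resize(a,(550,550),interpolation=2))
E
```

```text
t: 2.8
tcp_pos: [0.524, -0.2799, 0.2519]
tool_rot: [-180.0, 0.1, 1.8]
contact_force: [-0.5, -0.5, -0.2]
finger_gap: 0.646
finger_force: 0.0
[ 0.52403173 -0.27987307  0.25189492] [-1.79975586e+02  6.11607331e-02  1.76689940e+00] [-0.49245296 -0.45782893 -0.21199528]
```

View pics/c.png

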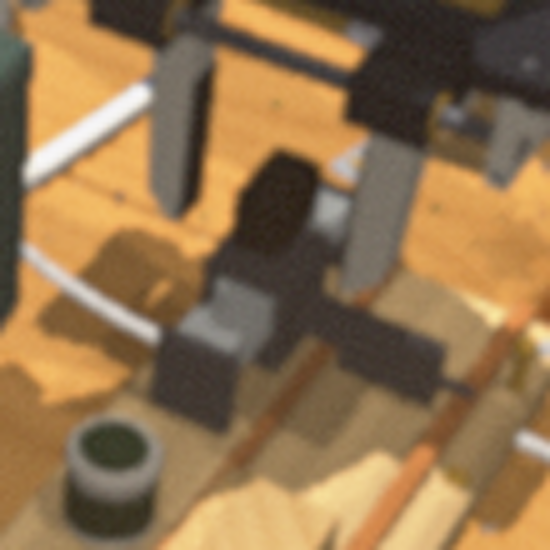

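The fingers straddle the knob: tips are at crop (175,215) and (365,290), with the knob at (278,205) between them. Closing now.

```bash
python3 -m pendant '[[[0,0,0,0],[0,0,0,0],[0,0,0,0],[0,0,0,0],[0,0,0,0],[0,0,0,0],[0,0,0,0],[0,0,0,0],[0,0,0,0],[0,0,0,0]]]' 0.01 30
python3 -c "
from h import *
s=bot.get_state();print(s['tcp_pos'],s['tool_rot'],s['contact_force'],s['finger_force'])"
```

```text
t: 3.68
tcp_pos: [0.5242, -0.2799, 0.2528]
tool_rot: [180.0, -0.0, 1.8]
contact_force: [-0.7, 0.3, 1.8]
finger_gap: 0.212
finger_force: 30.0
[ 0.5241751  -0.27993449  0.25278623] [ 1.79997320e+02 -4.45757059e-03  1.76532346e+00] [-0.6741159   0.26654959  1.76641589] 29.999804198741913
```

```bash
python3 -m pendant '[[[0,0,-0.002,0],[0,0,-0.004,0],[0,0,-0.006,0],[0,0,-0.008,0],[0,0,-0.0095,0],[0,0,-0.011,0],[0,0,-0.011,0],[0,0,-0.011,0],[0,0,-0.011,0],[0,0,-0.011,0]]]'
```

```text
t: 4.52
tcp_pos: [0.5241, -0.2799, 0.2636]
tool_rot: [-180.0, 0.0, 1.8]
contact_force: [-1.1, 0.8, -1.3]
finger_gap: 0.21
finger_force: 30.0
```

```bash
python3 -m pendant '[[[0.003,0,0,0],[0.007,0,0,0],[0.011,0,0,0],[0.015,0,0,0],[0.019,0,0,0],[0.023,0,0,0],[0.026,0,0,0],[0.026,0,0,0],[0.026,0,0,0],[0.026,0,0,0]]]'
python3 -c "
from h import *
s=bot.get_state();print(s['tcp_pos'],s['contact_force'])"
```

```text
t: 5.35
tcp_pos: [0.5499, -0.2791, 0.2636]
tool_rot: [-180.0, 0.0, 1.8]
contact_force: [-0.2, -0.3, -2.6]
finger_gap: 0.214
finger_force: 30.0
[ 0.54994081 -0.27912331  0.26363202] [-0.17943483 -0.32417687 -2.60108728]
```

```bash
python3 -m pendant '[[[0,0,0.002,0],[0,0,0.004,0],[0,0,0.006,0],[0,0,0.008,0],[0,0,0.0095,0],[0,0,0.011,0],[0,0,0.011,0],[0,0,0.011,0],[0,0,0.011,0],[0,0,0.011,0]]]'
python3 -c "
from h import *
s=bot.get_state();print(s['tcp_pos'],s['contact_force'])"
```

```text
t: 6.18
tcp_pos: [0.5501, -0.2791, 0.2528]
tool_rot: [180.0, 0.0, 1.8]
contact_force: [-2.3, -0.2, 1.4]
finger_gap: 0.211
finger_force: 30.0
[ 0.55006975 -0.27911282  0.25279368] [-2.31679176 -0.20383886  1.38996464]
```

```bash
python3 -m pendant '[[[0,0,0,0],[0,0,0,0],[0,0,0,0],[0,0,0,0],[0,0,0,0],[0,0,-0.008,0],[0,0,-0.02,0],[0,0,-0.035,0],[0,0,-0.05,0],[0,0,-0.06,0]]]' 0.06 30
python3 -c "
from h import *
s=bot.get_state();print(s['tcp_pos'],s['tool_rot'],s['contact_force'])"
```

```text
t: 7.02
tcp_pos: [0.5504, -0.2793, 0.3152]
tool_rot: [179.9, -0.1, 1.8]
contact_force: [0.4, 0.3, 0.4]
finger_gap: 0.647
finger_force: 0.0
[ 0.55036421 -0.27933847  0.31516796] [ 1.79945419e+02 -1.09200100e-01  1.75677276e+00] [0.42356963 0.31103034 0.44250168]
```

Run:
```python
from h import *
ct=bot.read_camera("top");cs=bot.read_camera("scene")
for a,b in(((301,197),(296,187)),((304,257),(257,228))):
    g=lambda P:np.r_[proj(ct,[P])-a,proj(cs,[P])-b].ravel()
    r=least_squares(g,[.4,-.2,.1]);print(r.x.round(3),r.fun.round(1))
```

```text
[ 0.495 -0.197  0.133] [ 0. -0. -0.  0.]
[ 0.377 -0.201  0.125] [ 0.9 -0.7 -0.9  0. ]
```

```bash
python3 -m pendant '[[[-0.015,0.006,0,0],[-0.04,0.014,0,0],[-0.065,0.02,0,0],[-0.09,0.026,0,0],[-0.115,0.032,0,0],[-0.14,0.038,0,0],[-0.165,0.043,0,0],[-0.185,0.047,0,0],[-0.2,0.049,0,0],[-0.208,0.049,0,0]]]' 0 10
python3 -c "
from h import *
s=bot.get_state();print(s['tcp_pos'],s['tool_rot'],s['contact_force'])"
```

```text
t: 7.95
tcp_pos: [0.341, -0.3349, 0.3124]
tool_rot: [-180.0, 0.1, 1.6]
contact_force: [-0.1, 0.3, -0.7]
finger_gap: 0.013
finger_force: 0.0
[ 0.34099872 -0.33488626  0.31235057] [-1.79958578e+02  1.00371739e-01  1.62874092e+00] [-0.08224335  0.29659952 -0.67439081]
```

Descend behind the block: TCP z 0.3128 → 0.2158 (tips at jig z of about 24).

```bash
python3 -m pendant '[[[0,0,0.01,0],[0,0,0.025,0],[0,0,0.04,0],[0,0,0.055,0],[0,0,0.07,0],[0,0,0.082,0],[0,0,0.091,0],[0,0,0.097,0],[0,0,0.097,0],[0,0,0.097,0]]]'
python3 - <<'E'
from h import *
import cv2
s=bot.get_state();print(s["tcp_pos"],s["tool_rot"],s["contact_force"])
a=bot.read_camera("scene")["img"][180:330,270:430]
cv2.imwrite("pics/d.png",cv2.resize(a,None,fx=4,fy=4,interpolation=2))
E
```

```text
t: 8.78
tcp_pos: [0.3438, -0.3344, 0.2156]
tool_rot: [-180.0, 0.0, 1.8]
contact_force: [-0.1, -0.3, 0.9]
finger_gap: 0.005
finger_force: 0.0
[ 0.34382582 -0.33440796  0.21562791] [-1.79977131e+02  2.23652458e-02  1.77926321e+00] [-0.11361521 -0.31454262  0.9430664 ]
```

View pics/d.png

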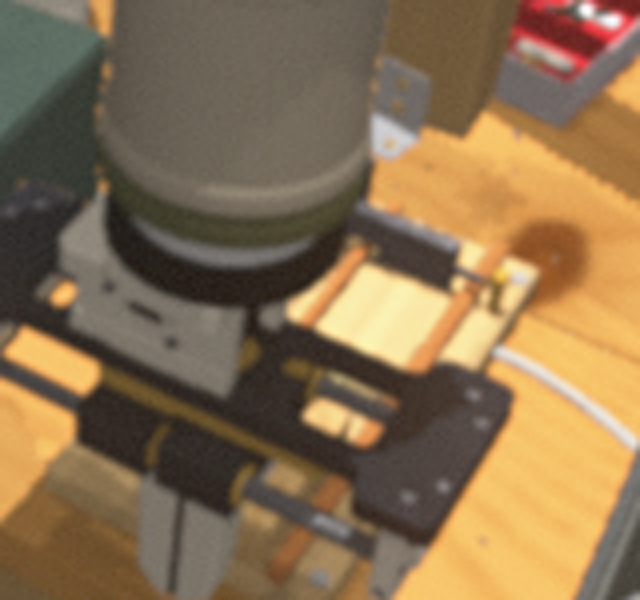

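```bash
python3 -m pendant '[[[0.005,0,0,0],[0.012,0,0,0],[0.022,0,0,0],[0.034,0,0,0],[0.048,0,0,0],[0.063,0,0,0],[0.078,0,0,0],[0.091,0,0,0],[0.1,0,0,0],[0.106,0,0,0]]]'
python3 -m pendant '[[[0.001,0,0,0],[0.002,0,0,0],[0.003,0,0,0],[0.004,0,0,0],[0.005,0,0,0],[0.006,0,0,0],[0.007,0,0,0],[0.008,0,0,0],[0.009,0,0,0],[0.01,0,0,0]]]'
python3 - <<'E'
from h import *
import cv2
s=bot.get_state();print(s["tcp_pos"],s["tool_rot"],s["contact_force"])
a=bot.read_camera("scene")["img"][180:330,270:430]
cv2.imwrite("pics/e.png",cv2.resize(a,None,fx=4,fy=4,interpolation=2))
E
```

```text
t: 9.67
tcp_pos: [0.4515, -0.3308, 0.2157]
tool_rot: [180.0, -0.0, 1.8]
contact_force: [-0.8, 0.2, 0.7]
finger_gap: 0.006
finger_force: 0.3
t: 10.5
tcp_pos: [0.4597, -0.331, 0.2157]
tool_rot: [-180.0, 0.0, 1.8]
contact_force: [-0.9, -0.2, 0.8]
finger_gap: 0.006
finger_force: 0.3
[ 0.45965857 -0.33096364  0.21571463] [-1.79997173e+02  1.32841443e-02  1.75798476e+00] [-0.8823208  -0.2032408   0.81865901]
```

View pics/e.png

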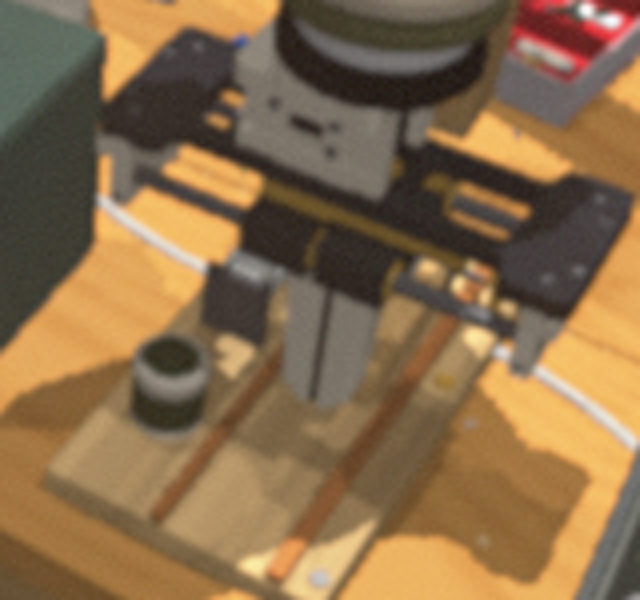

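The pictures show the block moving ahead of the fingers, with the tin untouched. I'll keep going slowly until the contact force rises.

```bash
python3 -m pendant '[[[0.0005,0,0,0],[0.001,0,0,0],[0.0015,0,0,0],[0.002,0,0,0],[0.0025,0,0,0],[0.003,0,0,0],[0.0035,0,0,0],[0.004,0,0,0],[0.0045,0,0,0],[0.005,0,0,0]]]'
```

```text
t: 11.38
tcp_pos: [0.4647, -0.3308, 0.2157]
tool_rot: [180.0, 0.0, 1.8]
contact_force: [-0.2, -0.4, 0.7]
finger_gap: 0.004
finger_force: 0.3
```

```bash
python3 -m pendant '[[[0.0003,0,0,0],[0.0006,0,0,0],[0.0009,0,0,0],[0.0012,0,0,0],[0.0015,0,0,0],[0.0018,0,0,0],[0.0021,0,0,0],[0.0024,0,0,0],[0.0027,0,0,0],[0.003,0,0,0]]]'
```

```text
t: 12.22
tcp_pos: [0.4677, -0.3307, 0.2157]
tool_rot: [180.0, 0.0, 1.8]
contact_force: [-1.3, -0.3, 1.3]
finger_gap: 0.003
finger_force: 0.4
```

```bash
python3 -m pendant '[[[0.0002,0,0,0],[0.0004,0,0,0],[0.0006,0,0,0],[0.0008,0,0,0],[0.001,0,0,0],[0.0012,0,0,0],[0.0014,0,0,0],[0.0016,0,0,0],[0.0018,0,0,0],[0.002,0,0,0]]]'
python3 -c "
from h import *
import cv2
F=[]
for i in range(4):
    c=bot.read_camera('scene');F.append(bot.get_state()['contact_force'])
print(np.mean(F,0).round(2))
cv2.imwrite('pics/f.png',cv2.resize(c['img'][200:300,290:410],None,fx=5,fy=5,interpolation=2))"
```

```text
t: 13.05
tcp_pos: [0.4687, -0.3307, 0.2157]
tool_rot: [-180.0, 0.1, 1.7]
contact_force: [-7.5, -0.8, 5.3]
finger_gap: 0.003
finger_force: 3.4
[-6.02 -0.97  5.1 ]
```

View pics/f.png

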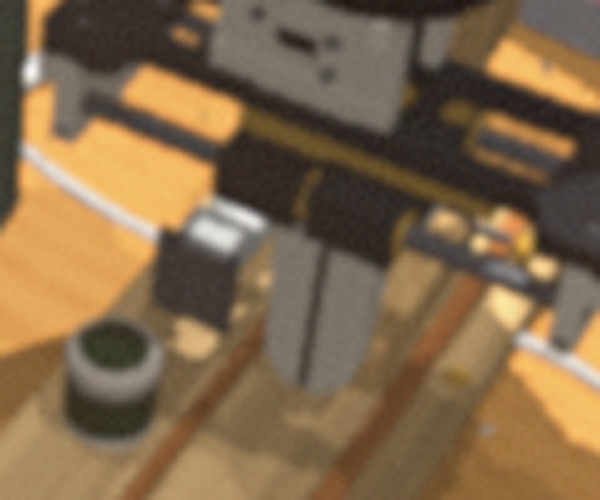

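Force rose to about 7 N, so the block is against the stop. I'll back off, lift clear and check.

```bash
python3 -m pendant '[[[-0.001,0,0,0],[-0.002,0,0,0],[-0.004,0,0,0],[-0.01,0,0,0],[-0.02,0,0,0],[-0.035,0,0,0],[-0.05,0,0,0],[-0.065,0,-0.01,0],[-0.08,0,-0.03,0],[-0.09,0,-0.055,0]]]'
python3 -m pendant '[[[-0.01,0,-0.03,0],[-0.02,0.02,-0.06,0],[-0.02,0.05,-0.09,0],[-0.02,0.08,-0.11,0],[-0.02,0.11,-0.12,0],[-0.02,0.145,-0.12,0],[-0.02,0.18,-0.12,0],[-0.02,0.21,-0.12,0],[-0.02,0.23,-0.12,0],[-0.02,0.24,-0.12,0]]]'
python3 - <<'E'
from h import *
import cv2
s=bot.get_state();print(s["t"],s["tcp_pos"],s["contact_force"])
a=bot.read_camera("scene")["img"][180:330,270:430];b=bot.read_camera("top")["img"][120:270,300:400]
cv2.imwrite("pics/g.png",np.hstack([cv2.resize(a,(480,450),interpolation=2),cv2.resize(b,(300,450),interpolation=2)]))
E
```

```text
t: 14.08
tcp_pos: [0.3771, -0.3332, 0.2707]
tool_rot: [-179.9, 0.2, 1.7]
contact_force: [-0.3, -0.6, -0.2]
finger_gap: 0.003
finger_force: 0.0
t: 14.92
tcp_pos: [0.3652, -0.5764, 0.3911]
tool_rot: [179.9, 0.0, 1.6]
contact_force: [-0.0, 0.2, 0.2]
finger_gap: 0.005
finger_force: 0.0
14.9167 [ 0.36522906 -0.57638444  0.39111582] [-0.04540895  0.22524697  0.1520653 ]
```

View pics/g.png

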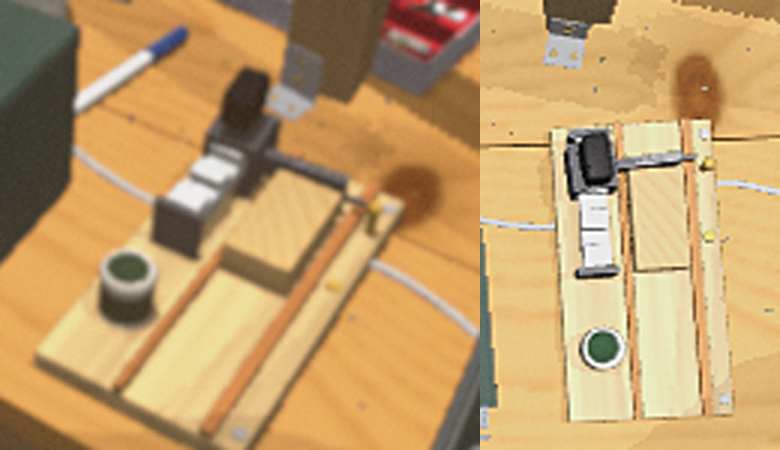

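Run:
```python
from h import *
import cv2
ct=bot.read_camera("top"); j=(.4784,-.3126,.0306)
def meas(img,sx):
    # plate top z jig 43, edge between y -2..-32 : dark centroid per column
    R=proj(ct,J2W(j,[[sx,0,43],[sx,-32,43]]));pts=[]
    big=cv2.resize(cv2.cvtColor(img,cv2.COLOR_BGR2GRAY),None,fx=4,fy=4,interpolation=2).astype(float)
    for t in np.linspace(.1,.95,30):
        u,v=R[0]+t*(R[1]-R[0]);vs=np.arange(v-7,v+7,.25)
        g=np.array([big[int(round((y+.5)*4-.5)),int(round((u+.5)*4-.5))] for y in vs])
        w=np.clip(150-g,0,None);pts.append((u,(w*vs).sum()/max(w.sum(),1e-6)))
    pts=np.array(pts);p=np.polyfit(pts[:,0],pts[:,1],1)
    d=R[1]-R[0]
    print(sx,"angle rel jig deg",np.degrees(np.arctan(d[1]/d[0])-np.arctan(p[0])).round(2),"mean dv px",(np.polyval(p,R.mean(0)[0])-R.mean(0)[1]).round(2), "resid",np.std(pts[:,1]-np.polyval(p,pts[:,0])).round(2))
meas(cv2.imread("pics/top0.png"),48);meas(ct["img"],74)
```

```text
48 angle rel jig deg -1.85 mean dv px 1.99 resid 0.16
74 angle rel jig deg 1.33 mean dv px 0.03 resid 0.13
```

Run:
```python
from h import *
import cv2
cams={n:bot.read_camera(n) for n in("top","scene")}; j=(.4784,-.3126,.0306)
for th in (38,46):
  res=[]
  for when in (0,1):
    obs=[];mods=[]
    for n,c in cams.items():
        img=cv2.imread(f"pics/{n}0.png") if when==0 else c["img"]
        K=J2W(j,[48+26*when,32,76])
        u,v=proj(c,K)[0];x0,y0=int(u)-14,int(v)-14
        g=cv2.resize(cv2.cvtColor(img[y0:y0+28,x0:x0+28],cv2.COLOR_BGR2GRAY),None,fx=4,fy=4,interpolation=2)
        n_,l,s,ce=cv2.connectedComponentsWithStats((g<th).astype(np.uint8))
        i=1+np.argmax(s[1:,4]);obs.append((ce[i]+.5)/4-.5+[x0,y0]);print(n,when,s[i]/4,(obs[-1]-[u,v]).round(2))
    res.append(least_squares(lambda P:np.r_[proj(cams["top"],[P])-obs[0],proj(cams["scene"],[P])-obs[1]].ravel(),K[0]).x)
  print(th,"shift mm",((res[1]-res[0])*1000).round(1))
```

```text
top 0 [  9.25   6.25  10.    16.5  155.25] [-2.63  1.84]Traceback (most recent call last):
  File "<stdin>", line 14, in <module>
    return _wrapfunc(a, 'argmax', axis=axis, out=out, **kwds)
    return bound(*args, **kwds)
ValueError: attempt to get argmax of an empty sequence
```

Run:
```python
from h import *
import cv2
cams={n:bot.read_camera(n) for n in("top","scene")}; j=(.4784,-.3126,.0306)
for th in ({"top":38,"scene":52},{"top":42,"scene":58}):
  res=[]
  for when in (0,1):
    obs=[]
    for n,c in cams.items():
        img=cv2.imread(f"pics/{n}0.png") if when==0 else c["img"]
        K=J2W(j,[48+26*when,32,76])
        u,v=proj(c,K)[0];x0,y0=int(u)-16,int(v)-16
        g=cv2.resize(cv2.cvtColor(img[y0:y0+32,x0:x0+32],cv2.COLOR_BGR2GRAY),None,fx=4,fy=4,interpolation=2)
        if n=="scene" and not (g<th[n]).any(): print(g.min())
        n_,l,s,ce=cv2.connectedComponentsWithStats((g<th[n]).astype(np.uint8))
        i=1+np.argmax(s[1:,4]);obs.append((ce[i]+.5)/4-.5+[x0,y0]);print(n,when,s[i]/4,(obs[-1]-[u,v]).round(2))
    res.append(least_squares(lambda P:np.r_[proj(cams["top"],[P])-obs[0],proj(cams["scene"],[P])-obs[1]].ravel(),K[0]).x)
  print(th,"shift mm",((res[1]-res[0])*1000).round(1))
```

```text
top 0 [ 11.25   8.25  10.    16.5  155.25] [-2.63  1.84]
scene 0 [  9.5    8.5   15.75  19.75 543.25] [0.22 3.09]
top 1 [ 10.75   8.25  11.    16.75 170.75] [-2.26  2.41]
scene 1 [  9.75   9.5   14.    19.   574.25] [0.14 2.86]
{'top': 38, 'scene': 52} shift mm [24.5  0.3  1.6]
top 0 [ 11.25   7.75  10.25  17.   172.75] [-2.47  1.63]
scene 0 [  9.25   8.25  16.25  21.5  890.5 ] [0.22 1.8 ]
top 1 [ 10.75   8.25  11.25  16.75 185.25] [-2.25  2.25]
scene 1 [  9.25   9.    14.75  20.75 847.25] [0.03 2.18]
{'top': 42, 'scene': 58} shift mm [24.7  0.5  0.1]
```

The stop is in the far notch at (597,158) and lined up with the pin, and the block is against it. My measurement shows the push twisted the stop by about 3° in its notch play. I'll regrip the knob to square it and confirm it is seated.

```bash
python3 -m pendant '[[[0.012,-0.018,0,0],[0.033,-0.05,0,0],[0.055,-0.082,0,0],[0.077,-0.115,0,0],[0.098,-0.148,0,0],[0.12,-0.18,0.01,0],[0.142,-0.213,0.03,0],[0.163,-0.245,0.05,0],[0.182,-0.274,0.07,0],[0.192,-0.289,0.078,0]]]' 0.06 30
python3 -m pendant '[[[0,0,0,0],[0,0,0,0],[0,0,0,0],[0,0,0.008,0],[0,0,0.02,0],[0,0,0.034,0],[0,0,0.046,0],[0,0,0.054,0],[0,0,0.059,0],[0,0,0.059,0]]]'
```

```text
t: 16.1
tcp_pos: [0.5517, -0.2735, 0.3109]
tool_rot: [-179.8, 0.1, 2.1]
contact_force: [-0.1, 0.4, 0.6]
finger_gap: 0.633
finger_force: 0.0
t: 16.93
tcp_pos: [0.5497, -0.2793, 0.2523]
tool_rot: [-180.0, 0.1, 1.7]
contact_force: [-0.5, 0.0, -1.1]
finger_gap: 0.648
finger_force: 0.0
```

```bash
python3 -m pendant '[[[0,0,0,0],[0,0,0,0],[0,0,0,0],[0,0,0,0],[0,0,0,0],[0,0,0,0],[0,0,0.0005,0],[0,0,0.001,0],[0,0,0.001,0],[0,0,0.001,0]]]' 0.01 30
```

```text
t: 17.77
tcp_pos: [0.5503, -0.2791, 0.2537]
tool_rot: [180.0, -0.1, 1.8]
contact_force: [-1.1, 1.2, 10.3]
finger_gap: 0.214
finger_force: 29.0
```

Pressing down meets a firm 10 N, so it is seated and squared. Releasing and moving away.

```bash
python3 -m pendant '[[[0,0,-0.0005,0],[0,0,-0.0005,0],[0,0,-0.0005,0],[0,0,-0.0005,0],[0,0,-0.0005,0],[0,0,-0.008,0],[0,0,-0.02,0],[0,0,-0.035,0],[0,0,-0.055,0],[0,0,-0.08,0]]]' 0.06 30
python3 -m pendant '[[[-0.01,0.015,-0.03,0],[-0.03,0.04,-0.05,0],[-0.05,0.07,-0.06,0],[-0.07,0.1,-0.06,0],[-0.09,0.135,-0.06,0],[-0.11,0.17,-0.06,0],[-0.13,0.2,-0.06,0],[-0.15,0.23,-0.06,0],[-0.165,0.255,-0.06,0],[-0.17,0.265,-0.06,0]]]'
python3 - <<'E'
from h import *
import cv2
ct=bot.read_camera("top"); j=(.4784,-.3126,.0306);img=ct["img"]
R=proj(ct,J2W(j,[[74,0,43],[74,-32,43]]))
big=cv2.resize(cv2.cvtColor(img,cv2.COLOR_BGR2GRAY),None,fx=4,fy=4,interpolation=2).astype(float);pts=[]
for t in np.linspace(.1,.95,30):
    u,v=R[0]+t*(R[1]-R[0]);vs=np.arange(v-7,v+7,.25)
    g=np.array([big[int(round((y+.5)*4-.5)),int(round((u+.5)*4-.5))] for y in vs]);w=np.clip(150-g,0,None);pts.append((u,(w*vs).sum()/w.sum()))
pts=np.array(pts);p=np.polyfit(pts[:,0],pts[:,1],1);d=R[1]-R[0]
print(np.degrees(np.arctan(d[1]/d[0])-np.arctan(p[0])),np.polyval(p,R.mean(0)[0])-R.mean(0)[1])
# gray profile from plate into block, left/mid/right columns
for y in(-6,-18,-30):
    u=proj(ct,J2W(j,[74,y,40]))[0]
    print(y,[int(big[int((u[1]+k+.5)*4-.5),int((u[0]+.5)*4-.5)]) for k in range(-4,9)])
E
```

```text
t: 18.6
tcp_pos: [0.5498, -0.279, 0.3337]
tool_rot: [-180.0, 0.1, 1.8]
contact_force: [-0.2, -0.0, 0.1]
finger_gap: 0.643
finger_force: 0.0
t: 19.43
tcp_pos: [0.3844, -0.5532, 0.3941]
tool_rot: [179.8, 0.1, 1.4]
contact_force: [-0.8, 0.3, -0.5]
finger_gap: 0.645
finger_force: 0.0
1.6390724746295113 0.41795662710342185
-6 [221, 160, 149, 175, 131, 120, 227, 211, 215, 216, 214, 211, 206]
-18 [174, 147, 160, 213, 65, 110, 222, 221, 215, 213, 212, 209, 206]
-30 [207, 140, 180, 136, 12, 112, 252, 213, 210, 205, 201, 205, 212]
```

Same angle as before, so the stop was already square. The regrip moved the plate by under 1 mm, so I'll give the block one more light nudge to be sure it is touching.

```bash
python3 -m pendant '[[[0.006,-0.012,0,0],[0.012,-0.035,0,0],[0.02,-0.065,0,0],[0.028,-0.1,0,0],[0.035,-0.135,0.01,0],[0.042,-0.17,0.03,0],[0.048,-0.195,0.05,0],[0.052,-0.21,0.07,0],[0.052,-0.216,0.08,0],[0.052,-0.216,0.08,0]]]' 0 10
python3 -m pendant '[[[0,0,0.015,0],[0,0,0.035,0],[0,0,0.055,0],[0,0,0.072,0],[0,0,0.086,0],[0,0,0.094,0],[0,0,0.097,0],[0,0,0.097,0],[0,0,0.097,0],[0,0,0.097,0]]]'
```

```text
t: 20.32
tcp_pos: [0.4348, -0.3268, 0.3114]
tool_rot: [-179.8, 0.1, 2.1]
contact_force: [0.7, 0.3, -0.2]
finger_gap: 0.015
finger_force: 0.0
t: 21.15
tcp_pos: [0.434, -0.3318, 0.2167]
tool_rot: [180.0, -0.1, 1.8]
contact_force: [-0.4, -0.1, -0.3]
finger_gap: 0.003
finger_force: 0.0
```

```bash
python3 -m pendant '[[[0.004,0,0,0],[0.009,0,0,0],[0.015,0,0,0],[0.02,0,0,0],[0.024,0,0,0],[0.027,0,0,0],[0.028,0,0,0],[0.029,0,0,0],[0.03,0,0,0],[0.031,0,0,0]]]'
python3 -m pendant '[[[0.0003,0,0,0],[0.0006,0,0,0],[0.0009,0,0,0],[0.0012,0,0,0],[0.0014,0,0,0],[0.0016,0,0,0],[0.0018,0,0,0],[0.002,0,0,0],[0.002,0,0,0],[0.002,0,0,0]]]'
```

```text
t: 21.98
tcp_pos: [0.4645, -0.3308, 0.2157]
tool_rot: [-180.0, 0.0, 1.8]
contact_force: [-0.9, -0.3, 0.4]
finger_gap: 0.008
finger_force: 0.0
t: 22.82
tcp_pos: [0.4667, -0.3307, 0.2157]
tool_rot: [-180.0, 0.0, 1.8]
contact_force: [0.6, -0.3, 0.1]
finger_gap: 0.007
finger_force: 0.0
```

```bash
python3 -m pendant '[[[0.0002,0,0,0],[0.0004,0,0,0],[0.0006,0,0,0],[0.0008,0,0,0],[0.001,0,0,0],[0.0012,0,0,0],[0.0013,0,0,0],[0.0014,0,0,0],[0.0015,0,0,0],[0.0015,0,0,0]]]'
```

```text
t: 23.65
tcp_pos: [0.4681, -0.3306, 0.2157]
tool_rot: [-180.0, 0.0, 1.8]
contact_force: [-2.1, 0.5, 1.0]
finger_gap: 0.002
finger_force: 0.5
```

```bash
python3 -m pendant '[[[0.0001,0,0,0],[0.0002,0,0,0],[0.0003,0,0,0],[0.0004,0,0,0],[0.0005,0,0,0],[0.0006,0,0,0],[0.0007,0,0,0],[0.0007,0,0,0],[0.0007,0,0,0],[0.0007,0,0,0]]]'
```

```text
t: 24.48
tcp_pos: [0.4687, -0.3306, 0.2157]
tool_rot: [-180.0, 0.0, 1.8]
contact_force: [-4.1, -0.1, 2.5]
finger_gap: 0.003
finger_force: 1.8
```

Contact at 4 N. Retreat and hand in.

```bash
python3 -m pendant '[[[-0.0005,0,0,0],[-0.001,0,0,0],[-0.002,0,0,0],[-0.004,0,0,0],[-0.01,0,0,0],[-0.02,0,0,0],[-0.03,0,-0.01,0],[-0.035,0,-0.035,0],[-0.035,0,-0.065,0],[-0.035,0,-0.1,0]]]'
python3 -m pendant '[[[0,0.01,-0.02,0],[0,0.03,-0.04,0],[0,0.06,-0.05,0],[0,0.09,-0.05,0],[0,0.12,-0.05,0],[0,0.14,-0.05,0],[0,0.15,-0.05,0],[0,0.15,-0.05,0],[0,0.15,-0.05,0],[0,0.15,-0.05,0]]]'
python3 -c "
from rig import bot
print(bot.job_done())"
```

```text
t: 25.32
tcp_pos: [0.4319, -0.3317, 0.3164]
tool_rot: [-179.9, 0.2, 1.7]
contact_force: [0.9, -0.3, 0.0]
finger_gap: 0.003
finger_force: 0.0
t: 26.15
tcp_pos: [0.4385, -0.4801, 0.3657]
tool_rot: [-179.9, 0.0, 1.8]
contact_force: [0.7, 0.1, 0.4]
finger_gap: 0.001
finger_force: 0.0
the job is handed in; nothing more can be done
None
```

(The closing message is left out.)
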